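Trip the yellow roller limit switch on the valve bench

TASK

Function-check the limit switch with the yellow roller: push its roller arm sideways towards the green end of its base plate until it leans over by about 35 degrees and trips, hold it there for a good second, then move away so that it springs back upright by itself. Do not push the arm of the blue-roller switch, and leave the bronze pressure gauge where it lies.

Things in the scene. Friction and masses are not known exactly. Their poses are not given: they have to be found in the camera images.
- yellow_roller (a point): Centre of the yellow roller (24 mm diameter, 16 mm wide), 130 mm above the bench, on top of an upright arm. At rest x = level, along the axle, out of the housing; y = level, towards the green end, the way to push; z = up. The grey housing (40 x 44 mm, top 82 mm above the bench) is centred 42 mm towards -x, on a fixed steel plate, 80 mm in x, 100 mm in y, 8 mm thick, its +y end painted green.
- yellow_arm (a joint): Lean of the yellow roller's arm (12 mm wide), rad: 0 = upright, positive = towards the green end; trips beyond 0.45, stops at 0.9 either way. It turns about a level shaft 70 mm below the roller's centre. A light spring (3 N at the roller at the trip point, 5 N at 0.7) brings it back upright when let go.
- blue_roller (a point): Centre of the blue roller of a second switch, alike in every other way; a bystander whose arm must not be pushed. At least 150 mm from the yellow roller.
- gauge: Bystander: loose round bronze pressure gauge lying on its back, white dial up, 62 mm diameter, 28 mm high, with a short stem (14 mm thick, reaching 47 mm from the centre) towards its -x. Origin at the centre of its underside.
Mind the look-alikes: they are no part of the job. Leave any red look-alike of the part that bears yellow_roller alone.

How it is judged:
On the way:
1. the yellow-roller arm is held tripped, leaning more than 0.45 rad (26 degrees) towards the green end, for 0.5 s (value of joint yellow_arm above 0.45 rad), for 0.5 s.
At the end, for the whole second after the job is handed in: After having been held tripped (over 0.45 rad towards the green end for 0.5 s), the yellow-roller arm is back upright within 0.1 rad, the blue roller is within 15 mm of its rest place, and the gauge lies within 20 mm of where it started (value of joint yellow_arm between -0.1 and 0.1 rad and distance of blue_roller from where it was at the start of the episode below 0.015 m and distance of gauge from where it was at the start of the episode below 0.02 m); the robot touches nothing.
It fails at once if the blue-roller arm is pushed over (its roller moves 15 mm or more) (distance of blue_roller from where it was at the start of the episode above 0.015 m).
It fails at once if the gauge is shifted by more than 20 mm (distance of gauge from where it was at the start of the episode above 0.02 m).
It also fails if it takes over 32 s, if anything falls off the work surface, if the arm or the gripper's body presses on something with over 40 N, if the wrist force passes 120 N, or if a joint passes its speed limit or range.

ROBOT

A 6-joint arm with a two-finger parallel gripper is mounted at the origin on the work surface. World frame = base frame: x ahead of the robot, y to its left, z up, the work surface at z = 0. Lengths are in m, angles in rad, forces in N, time in s.
With the tool pointing down it reaches from about 0.35 to 0.775 m from the base axis. Payload 5.5 kg.
Tool frame: the origin (TCP) lies at the very end of the fingers, on their centre line; the grasp point (between the pads) lies 19 mm behind it (env.grip_depth is the distance from the TCP to the grasp point, in m); z points along the fingers, y is the direction in which the jaws open and shut (so a half turn about z gives the same grasp; the last joint's range is limited). The gripper opens to 85 mm and grips with 20 to 120 N. Pads are 22 mm wide; open, the fingers measure 114 mm over their backs; the gripper's body (76 mm by 85 mm) begins 54 mm behind the grasp point. The pads swing forward as they close: fully open they stand 13 mm farther back than shut.
Start: joints at [-1.343, 0.313, 0.046, 1.304, 0, 1.431], TCP at [0.207, -0.537, 0.208] pointing down, gripper open.
Joint ranges: [-2.76, 2.76], [-0.86, 1.69], [-1.03, 1.26], [-2.2, 2.34], [-1.47, 1.5], [-3.14, 3.14]. Speed limits (rad/s): [2.57, 2.57, 3.14, 3.14, 3.14, 3.14].

INTERFACE

Orientations are given as a unit quaternion [w, x, y, z].
In Python, from workcell import env gives the robot as it stands.
- The arm moves only by the tool step_arm, never from a script. Its argument "series" is a list of rows, each a list of 3 entries, a list of its own where there are three numbers: the shift along the world's x, y, z in cm, then the turn about the world's z in rad, then the closure in counts, from 0 (fully open) to 255 (shut). A call has 1 to 5 rows; each row is the pose to reach, as a shift and turn from the pose measured when the call began; what a row does not reach only later rows make up. A row lasts 1/8 s, in which the tool goes at most 62.5 mm and 10.7 degrees, less where a joint would pass 70% of its speed; a pose out of reach is approached as far as the arm can. A call with a gripper value outside its range is refused whole. The fingers move at their own pace and stop on an object; "newtons" is the grip in N (left out, the last holds). Time passes only in rows, so rows that repeat a pose let the fingers close. It gives the time, the measured TCP pose, the force and the opening at its end, in the units of the state.
- env.get_state(): the state, without advancing time (a new reading comes with each control period).
- env.read_camera(name): name is "scene" or "side" or "wrist"; returns a dict with "frame" (384x512x3 uint8, red, green, blue), "vertical_fov" (degrees; the focal length in pixels is half the picture's height over the tangent of half this angle, whatever the lens; pixels are square), "cx", "cy" (the principal point, pixels), "camera_from_world" (4x4, takes a point from world to camera coordinates). Camera axes: x right, y down, z forward; pixel columns grow to the right and rows downward; lengths in m; the calibration is good to about 2 mm. A picture is of the moment at which its call begins. There is no depth.
- env.hand_in(): hands the job in, once; it reports no verdict.
The state is a dict: "clock": time; "joint_pos": joint angles; "qvel": joint speeds; "tau": joint torques, N m; "tcp_pos": TCP position; "orientation": TCP orientation; "wrist_force": force on the tool from outside, world axes, zero at the start; "ft_torque": the same for the moment, N m; "finger_gap": finger opening in m.
Only numpy, scipy, OpenCV 4.12 (cv2) and the standard library are available. Lean on these libraries where they do the work, as an engineer would, in place of code of your own. Each camera call takes 0.05 s, during which the arm holds its last target.

## Working session

There is one attempt and no reset: what is moved stays moved. The work goes in short steps, Python scripts to look and compute and a tool call to move; the robot and the scene stay as the last step left them, time stands still between calls to the robot, and variables do not carry over. Pictures are saved under pics/ and viewed, and the job is handed in when it is done.

Besides the shell and the picture viewer there is one more tool, called after ">>>" as a command line: name --argument value ..., lists and objects as JSON in quotes. step_arm: Moves the arm, as the interface text tells. Its arguments: {"type":"object","properties":{"series":{"type":"array"},"newtons":{"type":"number"}},"required":["series"]}

```bash
ls; mkdir -p pics
cat > h.py <<'E'
import numpy as np, cv2
from workcell import env
def cam(n, save=None):
    r=env.read_camera(n); 
    if save: cv2.imwrite('pics/'+save,cv2.cvtColor(r['frame'],cv2.COLOR_RGB2BGR))
    return r
def ray(r,u,v):
    f=r['frame'].shape[0]/2/np.tan(np.radians(r['vertical_fov'])/2)
    T=np.array(r['camera_from_world']); R=T[:3,:3]; o=-R.T@T[:3,3]
    d=R.T@np.array([(u-r['cx'])/f,(v-r['cy'])/f,1]); return o,d/np.linalg.norm(d)
def plane(r,u,v,z):
    o,d=ray(r,u,v); return o+d*(z-o[2])/d[2]
def tri(a,b):
    (o1,d1),(o2,d2)=a,b
    A=np.stack([d1,-d2],1); t=np.linalg.lstsq(A,o2-o1,rcond=None)[0]
    p,q=o1+d1*t[0],o2+d2*t[1]; return (p+q)/2,np.linalg.norm(p-q)
def proj(r,p):
    f=r['frame'].shape[0]/2/np.tan(np.radians(r['vertical_fov'])/2)
    T=np.array(r['camera_from_world']); c=T[:3,:3]@p+T[:3,3]
    return c[0]/c[2]*f+r['cx'],c[1]/c[2]*f+r['cy']
E
python3 - <<'E'
from h import *
for n in ['scene','side','wrist']:
    r=cam(n,n+'0.png'); print(n,r['vertical_fov'],ray(r,256,192))
s=env.get_state(); print(s['clock'],s['orientation'],s['finger_gap'])
E
```

```text
pics
scene 54.865369412945235 (array([ 1.21917244, -0.0107672 ,  0.7106587 ]), array([-0.73350385, -0.06801776, -0.67627338]))
side 42.37460694489619 (array([0.26824159, 1.01291967, 0.71863086]), array([ 0.1877962 , -0.84834321, -0.49502161]))
wrist 69.62903768945634 (array([ 0.27192263, -0.51266755,  0.37150137]), array([-0.26665497, -0.09908241, -0.95868546]))
0.15 [-7.34762693e-04  9.83135042e-01  1.82879599e-01 -4.43072283e-05] 0.08542802899432382
```

View pics/scene0.png

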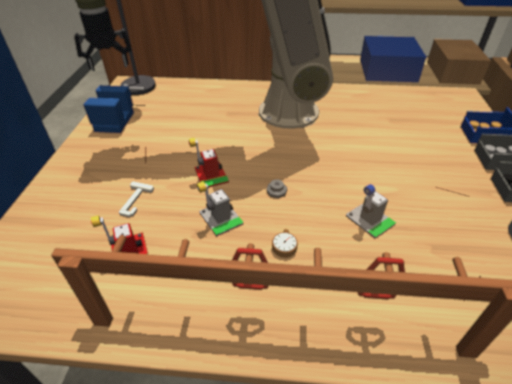

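View pics/side0.png

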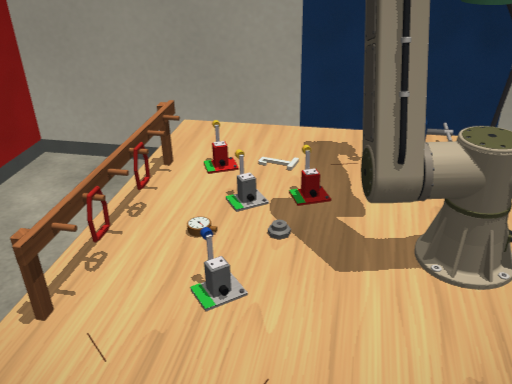

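View pics/wrist0.png

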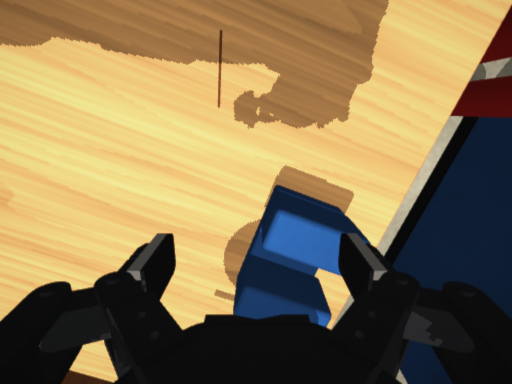

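Run:
```python
from h import *
a=cv2.imread('pics/scene0.png')[130:260,60:320]; b=cv2.imread('pics/side0.png')[110:240,150:350]
cv2.imwrite('pics/c1.png',cv2.resize(a,None,fx=3,fy=3,interpolation=cv2.INTER_CUBIC))
cv2.imwrite('pics/c2.png',cv2.resize(b,None,fx=4,fy=4,interpolation=cv2.INTER_CUBIC))
for n in ['scene0','side0']:
    im=cv2.imread(f'pics/{n}.png'); h=cv2.cvtColor(im,cv2.COLOR_BGR2HSV)
    for nm,lo,hi in [('yel',(22,170,120),(32,255,255)),('grn',(45,120,60),(75,255,255)),('blu',(105,150,60),(125,255,255))]:
        m=cv2.inRange(h,lo,hi); k,_,st,c=cv2.connectedComponentsWithStats(m)
        print(n,nm,[(c[i].round(1).tolist(),st[i].tolist()) for i in range(1,k) if 20<st[i,4]<1500])
```

```text
scene0 yel [([200.6, 184.8], [198, 181, 6, 7, 24]), ([95.1, 219.4], [92, 217, 7, 5, 25])]
scene0 grn [([216.1, 180.5], [205, 177, 23, 9, 100]), ([227.0, 225.6], [213, 218, 30, 17, 205]), ([382.0, 227.0], [370, 218, 25, 19, 208])]
scene0 blu [([489.1, 1.9], [466, 0, 46, 5, 221]), ([395.1, 46.3], [366, 38, 58, 19, 805]), ([108.0, 105.9], [85, 87, 45, 44, 1040]), ([486.5, 123.8], [465, 113, 47, 29, 511])]
side0 yel [([305.8, 147.3], [303, 145, 7, 8, 31]), ([238.8, 152.4], [236, 150, 8, 7, 32])]
side0 grn [([208.7, 165.3], [204, 160, 11, 12, 83]), ([296.7, 195.6], [289, 189, 16, 14, 117]), ([234.1, 201.4], [226, 194, 17, 15, 127]), ([202.2, 295.5], [190, 283, 25, 26, 289])]
side0 blu [([205.3, 231.5], [201, 227, 11, 11, 72])]
```

View pics/c1.png

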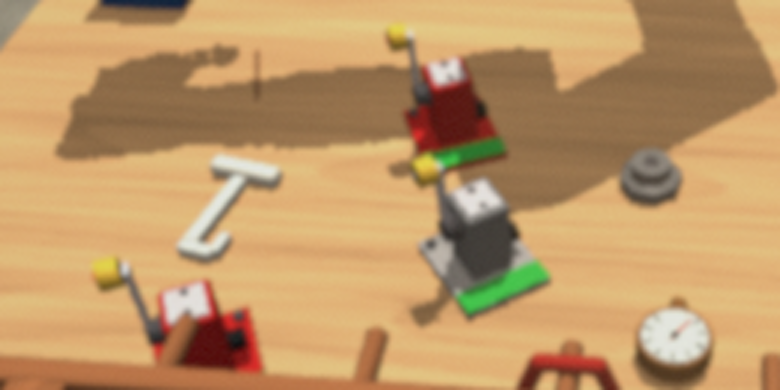

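View pics/c2.png

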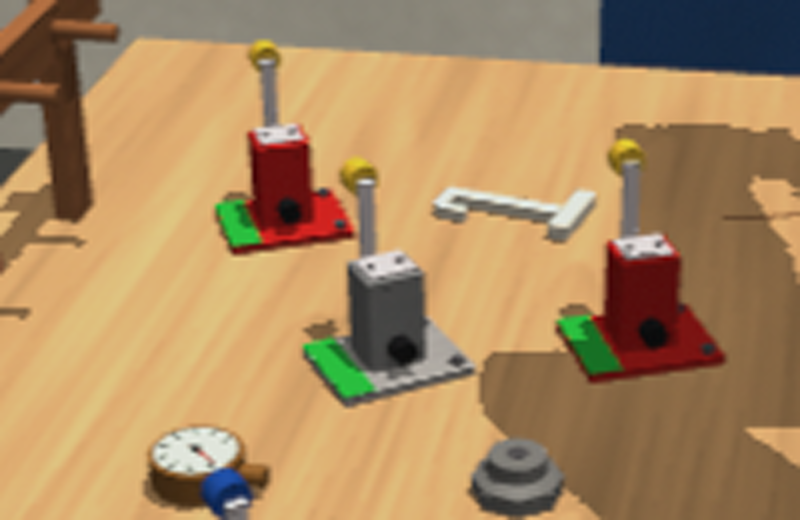

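```bash
cat > m.py <<'E'
from h import *
a=cam('scene'); b=cam('side')
def cen(r,lo,hi,box):
    h=cv2.cvtColor(r['frame'],cv2.COLOR_RGB2HSV); x0,y0,x1,y1=box
    m=cv2.inRange(h,lo,hi); mm=m*0; mm[y0:y1,x0:x1]=m[y0:y1,x0:x1]
    return mm
def cc(m):
    x,y,w,h=cv2.boundingRect(m); M=cv2.moments(m,True); return (x+(w-1)/2,y+(h-1)/2),(M['m10']/M['m00'],M['m01']/M['m00'])
ya=cen(a,(18,140,90),(33,255,255),(195,177,212,195)); yb=cen(b,(18,150,80),(33,255,255),(232,146,248,161))
pa,pb=cc(ya),cc(yb); print(pa,pb)
P,e=tri(ray(a,*pa[1]),ray(b,*pb[1])); print('roller',P.round(4),e, plane(a,*pa[1],.13),plane(b,*pb[1],.13))
for r,box in ((a,(210,212,246,238)),(b,(222,190,246,212))):
    m=cen(r,(45,100,50),(78,255,255),box)
    c=max(cv2.findContours(m,cv2.RETR_EXTERNAL,cv2.CHAIN_APPROX_NONE)[0],key=cv2.contourArea)[:,0,:]
    w=np.array([plane(r,u,v,.008)[:2] for u,v in c],np.float32)
    q=cv2.boxPoints(cv2.minAreaRect(w)); print('green',cv2.minAreaRect(w),q.round(4).tolist())
# grey plate+green outline: housing top (white) centroid on z=.082
for r,box in ((a,(205,186,235,208)),(b,(235,172,258,184))):
    m=cen(r,(0,0,170),(180,60,255),box); print('top',cc(m), plane(r,*cc(m)[1],.082), m.sum()/255)
ba=cen(a,(100,120,50),(128,255,255),(360,178,380,200)); bb=cen(b,(100,120,60),(128,255,255),(196,222,218,240))
print('blue',tri(ray(a,*cc(ba)[1]),ray(b,*cc(bb)[1])))
print('gauge',plane(a,284,243,.028),plane(b,199,226,.028))
for n,u,v,s,t in (('redA',193,142,306,148.5),('redB',95.5,220.5,216,124)): print(n,tri(ray(a,u,v),ray(b,s,t)))
E
python3 m.py
```

```text
((203.5, 185.0), (201.31645569620252, 185.49367088607596)) ((239.0, 153.0), (238.33333333333334, 152.52083333333334))
roller [ 0.5837 -0.1982  0.1345] 0.0020854177890610175 [ 0.57739667 -0.2004212   0.13      ] [ 0.58620324 -0.20539379  0.13      ]
green ((0.588591992855072, -0.14397720992565155), (0.027280613780021667, 0.07943635433912277), 36.70103073120117) [[0.5539000034332275, -0.12030000239610672], [0.6014000177383423, -0.18400000035762787], [0.6233000159263611, -0.16769999265670776], [0.5758000016212463, -0.10400000214576721]]
green ((0.5879142880439758, -0.1423271894454956), (0.02461392804980278, 0.08127005398273468), 36.98593521118164) [[0.553600013256073, -0.11729999631643295], [0.6025000214576721, -0.18219999969005585], [0.6222000122070312, -0.16740000247955322], [0.5733000040054321, -0.10249999910593033]]
top ((218.0, 195.5), (218.5793650793651, 195.4920634920635)) [ 0.55785399 -0.16576533  0.082     ] 126.0
top ((245.5, 175.5), (245.5818181818182, 175.4181818181818)) [ 0.55716629 -0.16355075  0.082     ] 55.0
blue (array([0.55882142, 0.19485932, 0.13550975]), np.float64(0.002195586235592926))
gauge [0.65135411 0.00247497 0.028     ] [0.63632069 0.02439736 0.028     ]
redA (array([ 0.40356387, -0.2581972 ,  0.13151473]), np.float64(0.0015669620133704708))
redB (array([ 0.7080304 , -0.406071  ,  0.12852103]), np.float64(0.0014889626146513079))
```

Candidates for the yellow roller on its upright arm are scene (202,186) on a grey housing, scene (193,142) on red, and scene (95,220) on red. In the side view these are (239,153), (306,148) and (216,124). The crops show that only the first has a grey housing and grey plate with a green end, so that is the target. It sits at about (0.583, -0.198, 0.13), with the push direction along (0.80, 0.60). The blue roller is at about (0.559, 0.195), and the gauge is at about (0.645, 0.01). Both are far away.

The plan is to close the fingers, turn +0.28 rad so the tool's 22 mm width faces the push, and stage at (0.551, -0.222).

>>> step_arm --series '[[[4,4,1],0.06,255],[[9,8,1],0.12,255],[[14,12,1],0.18,255],[[18,16,1],0.24,255],[[22,20,1],0.28,255]]' --newtons 40

```text
clock: 0.88
tcp_pos: [0.428, -0.3348, 0.218]
orientation: [-0.0, 0.948, 0.319, -0.0]
wrist_force: [-0.2, -1.0, 0.4]
finger_gap: -0.0002
```

>>> step_arm --series '[[[4,4,0],0,255],[[8,8,0],0,255],[[11.9,11,0],0,255],[[11.9,11,-4],0,255],[[11.9,11,-4],0,255]]'

```text
clock: 1.5
tcp_pos: [0.5451, -0.2228, 0.1748]
orientation: [-0.003, 0.948, 0.32, -0.002]
wrist_force: [-0.2, 0.3, -0.5]
finger_gap: -0.0003
```

Run:
```python
from h import *
s=env.get_state(); print(s['tcp_pos'],s['orientation'],s['joint_pos'])
cam('side','s1.png');cam('scene','sc1.png'); 
w=cam('wrist','w1.png'); print(proj(w,np.array([.583,-.198,.13])))
a=cv2.imread('pics/s1.png')[90:240,150:350];cv2.imwrite('pics/s1c.png',cv2.resize(a,None,fx=4,fy=4,interpolation=cv2.INTER_CUBIC))
```

```text
[ 0.5450912  -0.22283837  0.17478621] [-0.00289752  0.94750163  0.31972897 -0.00237494] [-5.24491741e-01  3.57708814e-01  2.66953039e-02  1.24727135e+00
  2.56607237e-04  1.96620835e+00]
(np.float64(255.79539437973273), np.float64(142.57534697371455))
```

View pics/s1c.png

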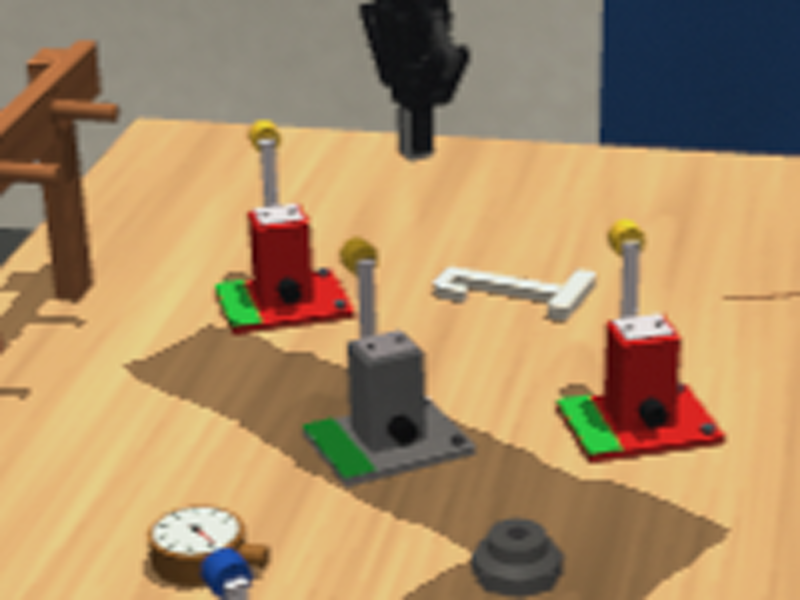

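View pics/w1.png

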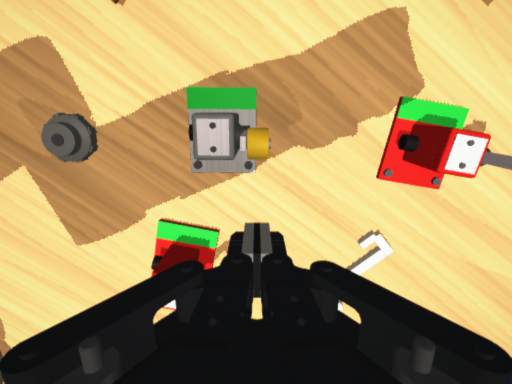

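The wrist picture shows the grey switch at (215,135) with its yellow roller at (258,143), green end up, which is the push direction. The finger column is at 258, in line with it. The gap to contact is about 22 mm. Next I lower.

>>> step_arm --series '[[[0,0,-3.5],0,255],[[0,0,-6.6],0,255],[[0,0,-6.6],0,255]]'

```text
clock: 2.02
tcp_pos: [0.5456, -0.2256, 0.1125]
orientation: [-0.001, 0.948, 0.318, -0.001]
wrist_force: [0.3, -0.3, 0.1]
finger_gap: 0.0
```

>>> step_arm --series '[[[0.8,0.6,0],0,255],[[1.6,1.2,0],0,255],[[2.2,1.7,0],0,255],[[2.8,2.1,0],0,255],[[3.2,2.4,0],0,255]]'

```text
clock: 2.65
tcp_pos: [0.5789, -0.2014, 0.114]
orientation: [-0.0, 0.948, 0.318, 0.0]
wrist_force: [-2.1, -0.4, 5.0]
finger_gap: -0.0003
```

Run:
```python
from h import *
s=env.get_state(); print(s['tcp_pos'],s['orientation'],s['wrist_force'])
cam('side','s2.png')
w=cam('wrist','w2.png')
a=cv2.imread('pics/s2.png')[90:240,150:350];cv2.imwrite('pics/s2c.png',cv2.resize(a,None,fx=4,fy=4,interpolation=cv2.INTER_CUBIC))
```

```text
[ 0.57886044 -0.20141118  0.11403372] [-9.50979579e-05  9.48001447e-01  3.18265956e-01  1.66885924e-04] [-2.13945108 -0.42495266  5.01489497]
```

View pics/s2c.png

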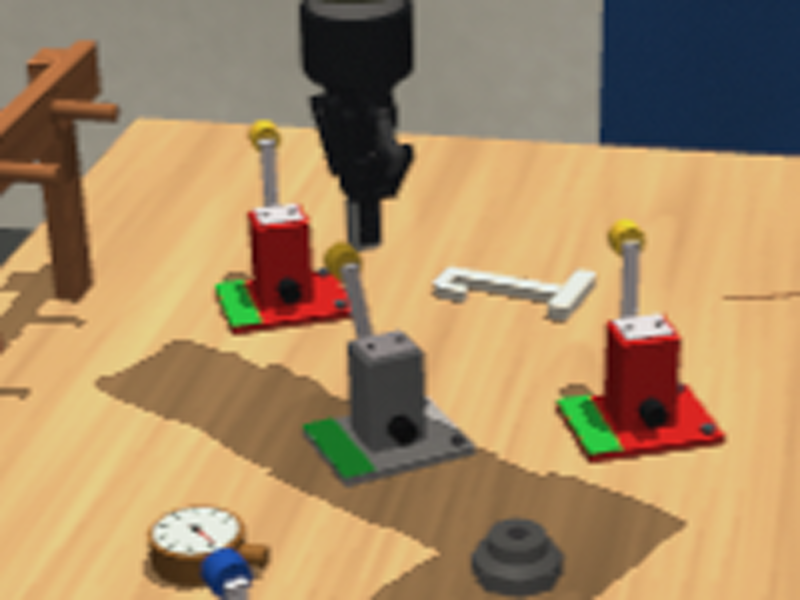

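View pics/w2.png

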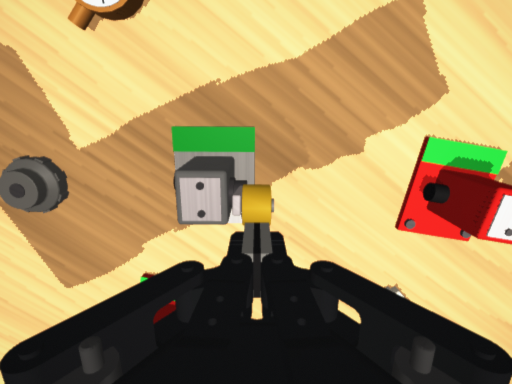

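The arm leans about 15° and contact is on the roller. The 5 N upward force says the fingertip is riding high, at z = 0.114. I'll back off, go about 15 mm lower and push again.

>>> step_arm --series '[[[-1.2,-0.9,0],0,255],[[-2.4,-1.8,0],0,255],[[-2.6,-2.0,-1.0],0,255],[[-2.6,-2.0,-1.6],0,255],[[-2.6,-2.0,-1.6],0,255]]'

```text
clock: 3.38
tcp_pos: [0.5524, -0.2209, 0.0968]
orientation: [-0.001, 0.948, 0.318, -0.0]
wrist_force: [0.4, -0.3, 0.3]
finger_gap: -0.0001
```

Run:
```python
from h import *
s=env.get_state(); p=s['tcp_pos']; print(p,s['wrist_force'],s['clock'])
d=np.array([.583,-.198])-p[:2]; y=np.array([.797,.603]); print('along',d@y,'lat',d@np.array([.603,-.797]))
t=np.array([.583,-.198])+y*(.040-.023)-p[:2]; print('shift to lean .61 (cm)',t*100)
cam('side','s3.png')
a=cv2.imread('pics/s3.png')[90:240,150:350];cv2.imwrite('pics/s3c.png',cv2.resize(a,None,fx=4,fy=4,interpolation=cv2.INTER_CUBIC))
```

```text
[ 0.55240644 -0.22093953  0.09683226] [ 0.35951685 -0.31143165  0.33509975] 3.375
along 0.038215600827120215 lat 0.00016510993796462235
shift to lean .61 (cm) [4.41425567 3.31905292]
```

View pics/s3c.png

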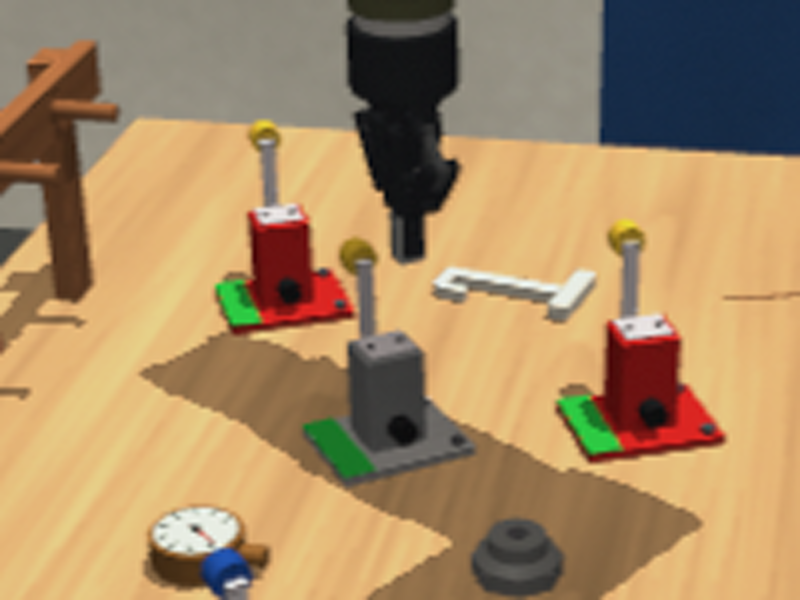

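>>> step_arm --series '[[[0.8,0.6,0.3],0,255],[[1.6,1.2,0.5],0,255],[[2.4,1.8,0.5],0,255],[[3.2,2.4,0.5],0,255],[[3.9,2.9,0.5],0,255]]'

```text
clock: 4.05
tcp_pos: [0.5916, -0.1917, 0.1018]
orientation: [-0.001, 0.948, 0.318, -0.001]
wrist_force: [-3.3, -2.6, -1.4]
finger_gap: -0.0001
```

>>> step_arm --series '[[[0,0,0],0,255]]'

```text
clock: 4.18
tcp_pos: [0.5919, -0.1914, 0.1017]
orientation: [-0.001, 0.948, 0.319, -0.001]
wrist_force: [-1.9, -2.5, 2.0]
finger_gap: -0.0001
```

```bash
cat > lean.py <<'E'
from h import *
import sys
k=sys.argv[1]
s=env.get_state(); p=s['tcp_pos']; print(p,s['wrist_force'],s['clock'])
b=cam('side',f's{k}.png')
h=cv2.cvtColor(b['frame'],cv2.COLOR_RGB2HSV); m=cv2.inRange(h,(18,130,60),(33,255,255)); mm=m*0; mm[140:175,215:250]=m[140:175,215:250]
M=cv2.moments(mm,True); 
# roller arc
y=np.array([.797,.603,0]); o=np.array([.583,-.198,.06])
if M['m00']:
    c=np.array([M['m10'],M['m01']])/M['m00']; print('px',c,M['m00'])
    T=np.linspace(-.9,.9,181); e=[np.hypot(*(np.array(proj(b,o+.07*(np.sin(t)*y+np.array([0,0,np.cos(t)]))))-c)) for t in T]
    print('lean',T[np.argmin(e)],min(e))
a=cv2.imread(f'pics/s{k}.png')[90:240,150:350];cv2.imwrite(f'pics/s{k}c.png',cv2.resize(a,None,fx=4,fy=4,interpolation=cv2.INTER_CUBIC))
E
python3 lean.py 4
```

```text
[ 0.59193363 -0.19135861  0.10166876] [-1.92952593 -2.45077301  1.96280242] 4.175
px [227.86 157.7 ] 50.0
lean 0.4700000000000001 0.955781841523458
```

View pics/s4c.png

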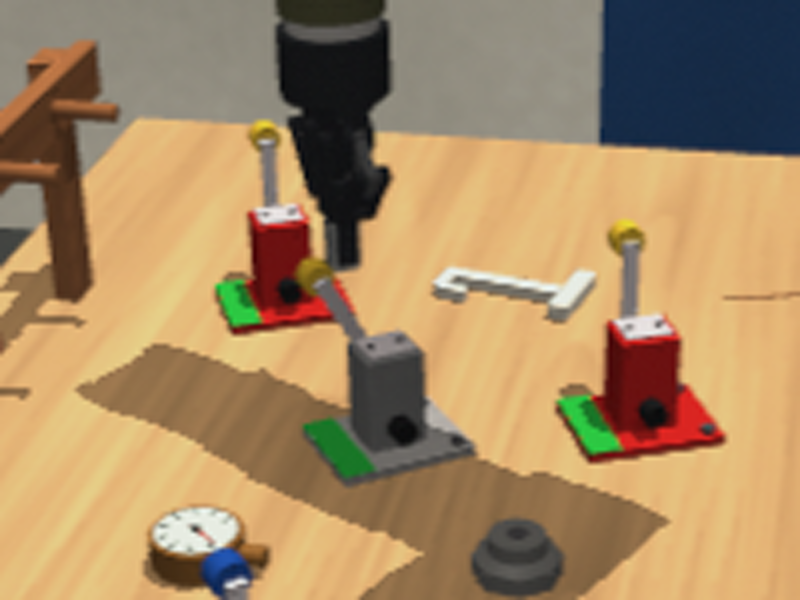

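The lean is about 0.5 rad (roller at side pixel (228,158)). I'll push 7 mm further and hold.

>>> step_arm --series '[[[0.3,0.2,0],0,255],[[0.6,0.4,0],0,255],[[0.6,0.4,0],0,255]]'

```text
clock: 4.6
tcp_pos: [0.5978, -0.1874, 0.1018]
orientation: [-0.001, 0.948, 0.319, -0.001]
wrist_force: [-3.8, -1.8, 0.1]
finger_gap: 0.0001
```

```bash
python3 lean.py 5
```

```text
[ 0.59779343 -0.18736601  0.10181608] [-3.80142082 -1.80530545  0.05103389] 4.6
px [225.65306122 159.48979592] 49.0
lean 0.58 0.9472549934725928
```

View pics/s5c.png

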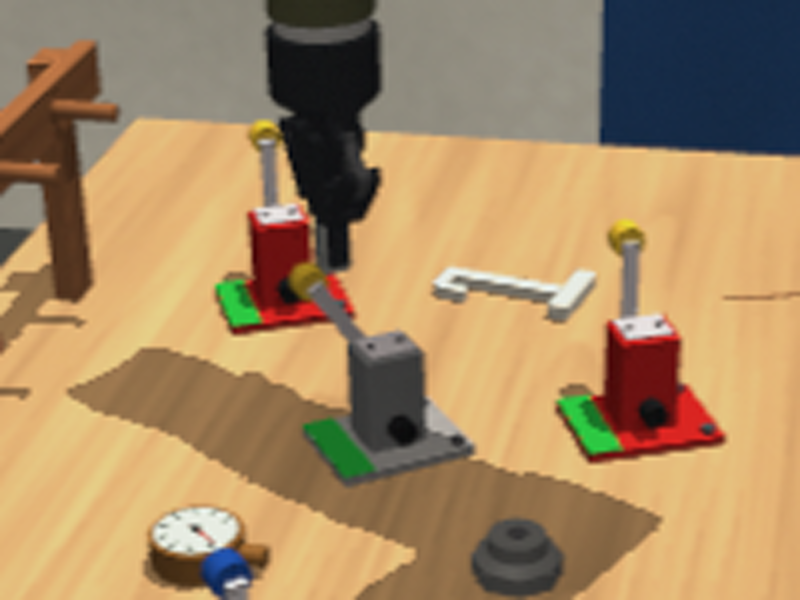

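The lean is about 0.58–0.6 rad (roller at side pixel (226,159)). I'll hold for about 1.9 s.

>>> step_arm --series '[[[0.1,0.1,0],0,255],[[0.1,0.1,0],0,255],[[0.1,0.1,0],0,255],[[0.1,0.1,0],0,255],[[0.1,0.1,0],0,255]]'

```text
clock: 5.28
tcp_pos: [0.5988, -0.1865, 0.1019]
orientation: [-0.001, 0.948, 0.319, -0.001]
wrist_force: [-2.0, -2.0, 0.1]
finger_gap: 0.0002
```

>>> step_arm --series '[[[0,0,0],0,255],[[0,0,0],0,255],[[0,0,0],0,255],[[0,0,0],0,255],[[0,0,0],0,255]]'

```text
clock: 5.9
tcp_pos: [0.5988, -0.1865, 0.1019]
orientation: [-0.001, 0.948, 0.319, -0.001]
wrist_force: [-2.7, -2.5, 0.8]
finger_gap: 0.0004
```

>>> step_arm --series '[[[0,0,0],0,255],[[0,0,0],0,255],[[0,0,0],0,255],[[0,0,0],0,255],[[0,0,0],0,255]]'

```text
clock: 6.52
tcp_pos: [0.5988, -0.1865, 0.102]
orientation: [-0.001, 0.948, 0.319, -0.001]
wrist_force: [-3.6, -2.5, 0.9]
finger_gap: 0.0
```

```bash
python3 lean.py 6
```

```text
[ 0.59884622 -0.18651121  0.10195779] [-3.62509108 -2.49345715  0.94959185] 6.525
px [225.62 159.5 ] 50.0
lean 0.58 0.9613842861201077
```

Held for about 2 s. Now I back straight out and then rise.

>>> step_arm --series '[[[-1.2,-0.9,0],0,255],[[-2.8,-2.1,0],0,255],[[-4.4,-3.3,0],0,255],[[-6,-4.5,0],0,255],[[-6,-4.5,0],0,255]]'

```text
clock: 7.2
tcp_pos: [0.5373, -0.2327, 0.102]
orientation: [-0.001, 0.948, 0.317, -0.001]
wrist_force: [0.1, 0.3, 0.6]
finger_gap: -0.0
```

>>> step_arm --series '[[[0,0,3],0,255],[[-1,-1,7],0,255],[[-1,-1,10],0,255],[[-1,-1,10],0,255],[[-1,-1,10],0,255]]'

```text
clock: 7.82
tcp_pos: [0.5272, -0.2424, 0.2013]
orientation: [-0.001, 0.948, 0.318, -0.001]
wrist_force: [0.2, 0.2, -0.5]
finger_gap: 0.0
```

```bash
python3 lean.py 7
python3 - <<'E'
from h import *
a=cam('scene','sc7.png');b=cam('side')
def d(o,n):
    x=cv2.cvtColor(cv2.imread('pics/'+o),cv2.COLOR_BGR2HSV)
    return x
for nm,f0,r,lo,hi,box in (('blue side','side0.png',b,(100,120,60),(128,255,255),(190,215,225,245)),('bronze scene','scene0.png',a,(5,120,40),(20,255,170),(268,225,302,258)),('dial scene','scene0.png',a,(0,0,150),(180,80,255),(268,228,302,258))):
    x0,y0,x1,y1=box
    for h in (cv2.cvtColor(cv2.imread('pics/'+f0),cv2.COLOR_BGR2HSV),cv2.cvtColor(r['frame'],cv2.COLOR_RGB2HSV)):
        M=cv2.moments(cv2.inRange(h,lo,hi)[y0:y1,x0:x1],True); print(nm,M['m10']/M['m00']+x0,M['m01']/M['m00']+y0)
print(env.get_state()['wrist_force'])
E
```

```text
[ 0.52715835 -0.24237146  0.20129926] [ 0.16942652  0.18850517 -0.51038634] 7.825
px [238.76271186 152.88135593] 59.0
lean 0.0 0.8397507218043804
blue side 205.41772151898735 231.64556962025316
blue side 205.41772151898735 231.64556962025316
bronze scene 282.97849462365593 252.16666666666666
bronze scene 283.0164835164835 252.34615384615384
dial scene 284.53714285714284 241.66285714285715
dial scene 284.53561253561253 241.6894586894587
[-0.69037777 -0.33566363 -0.08837269]
```

View pics/s7c.png

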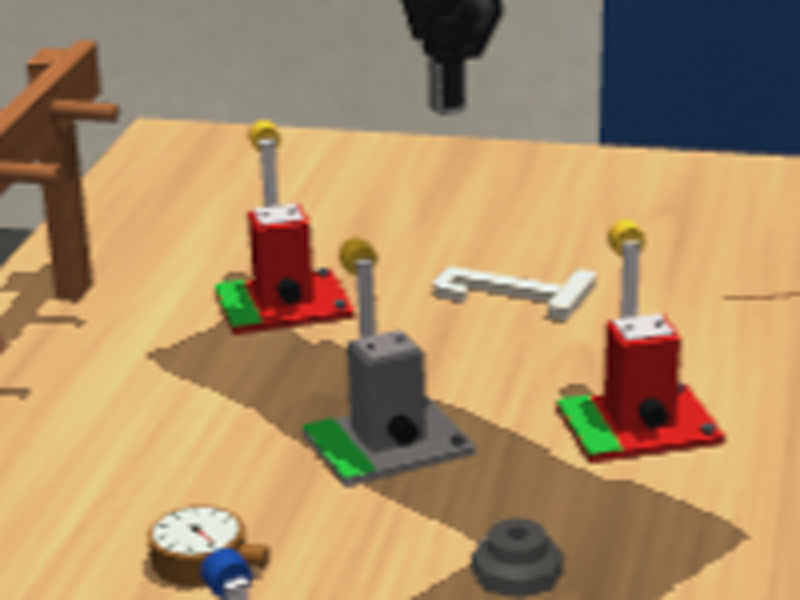

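The yellow arm is upright again (side pixel (239,153)), the blue roller and gauge have not moved, and the gripper is clear.

```bash
python3 -c "
from workcell import env
print(env.hand_in())"
```

```text
the job is handed in; nothing more can be done
None
```

I pushed the arm of the yellow-roller switch (the one on the grey housing) towards its green end with closed fingers. It leaned to about 0.58–0.6 rad by the camera and was held there for about 2 s. I then backed straight out and handed in at about 8 s.

- **Yellow arm:** it is back upright, with a measured lean of 0.00 rad.
- **Blue roller and gauge:** neither moved, to within 0.2 px in the before and after pictures.
- **Gripper:** it is clear of everything, with under 1 N at the wrist.
- **First touch:** it rode too high on the roller, with 5 N of upward force and the arm at about 15°. I backed off, lowered about 12 mm and pushed again.
- **Disagreements:** the camera gave leans 0.03–0.04 rad below what the tool position implied; all of these stayed above the 0.45 trip point. The two views placed the gauge about 26 mm apart; I did not resolve this, as it lay well away from the path.

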